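Put the kickstand out and lock its pivot

TASK

Swing the leg of the kickstand in the bench fixture out from the frame tube until it snaps into its end detent, then lean on it there in the same direction with a firm push of about 15 newtons to prove that it is fully home, without forcing it. Then turn the wing knob on top of its pivot clockwise, as seen from above, until it clicks past its detent to the end of its travel, and let go of it. Do not push the other things on the desk about.

Things in the scene. Friction and masses are not known exactly. Their poses are not given: they have to be found in the camera images.
- stand: Bench fixture bolted to the desk. Origin: on the upright pivot axis at desk level; x along the grey frame tube and the folded leg, z up. Base plate 12 mm thick, x -120 to 50, y -90 to 100 mm. Tube 22 mm across along x from -110 to 85 mm at y -38 mm, its clamps 63 mm tall; plunger block 66 mm tall at x -50 to -74, y -10 to 10 mm. Leg and knob sit on the pivot.
- leg_bar: The mounted kickstand's level aluminium leg. Origin: on the pivot axis at desk level; x points from pivot to foot. Square bar 14 x 14 mm, its top 52 mm and underside 38 mm above the desk, 18 mm wide out to 54 mm from the pivot; rubber foot 26 mm wide from 160 to 192 mm. Beyond 85 mm from the pivot nothing of the fixture stands beside it.
- leg_push (a point): Point in the middle of the leg bar, 130 mm from the pivot axis, 45 mm above the desk: a good place to push or pinch.
- leg (a joint): Leg angle, rad: 0 folded along the tube (stand's +x), growing counter-clockwise from above, away from the tube. Light up to 1.07, then a ball detent resists with up to about 10 N at leg_push until 1.45; let go before that, the leg stays out of its seat or springs back; past about 1.58 it snaps by itself to its end stop at 1.75.
- buffer (a joint): The end stop at leg angle 1.75: a rubber-tipped spring pin in a small block 56 mm tall, beside the leg 75 mm from the pivot. Value: how far it is pushed in, m (too little to read well: feel it). A push square to the seated leg at leg_push presses it in: 4 N hardly, 9 N 0.22 mm, 15 N 0.5 mm, 40 N 1.75 mm.
- knob (a joint): Turn of the wing knob, rad: 0 loose, growing clockwise from above, end of travel 2.6. Stays where it is left up to 2.0 (0.04 N m); then a ball detent resists with about 0.13 N m and turns it back to 2.0 if let go early; past about 2.45 it snaps on to 2.6 by itself. Too far for one grasp: regrasp before 2.0.
- knob_grip (a point): Centre of the knob's wing, on the pivot axis, 87 mm above the desk. The wing is an upright black bar 48 mm long, 12 mm thick, 74 to 100 mm above the desk, on a collar 26 mm across and a disc 40 mm across (top 66 mm). At joint knob = 0 the wing's length (point x) lies along the stand's x; it turns with the knob.
- valve_adapter: small red plastic valve adapter standing upright, 18 mm across, 34 mm tall; origin at the centre of its foot; bystander
- bb_tool: steel bottom bracket tool lying flat: round socket 44 mm across, 30 mm tall (origin at its foot) with a flat arm 158 mm long along its own x; bystander
- bolt_bowl: white ceramic bowl of bolts, 104 mm across, 42 mm tall, origin under its centre; bystander
- spare_kickstand: a second, loose aluminium kickstand lying on the desk, 250 mm long along its own x, 18 mm high; bystander, not the one to operate
- screwdriver: screwdriver lying along its own x; bystander

How it is judged:
By the outcome, as a careful person would: the job done as asked, in the order asked, and still so for the second after the job is handed in, with the robot touching nothing.
It also fails if it takes over 72 s, if anything falls off the work surface, if the arm or the gripper's body presses on something with over 40 N, if the wrist force passes 120 N, or if a joint passes its speed limit or range.

ROBOT

A 6-joint arm with a two-finger parallel gripper is mounted at the origin on the work surface. World frame = base frame: x ahead of the robot, y to its left, z up, the work surface at z = 0. Lengths are in m, angles in rad, forces in N, time in s.
With the tool pointing down it reaches from about 0.275 to 0.875 m from the base axis. Payload 12.5 kg.
Tool frame: the origin (TCP) lies at the very end of the fingers, on their centre line; the grasp point (between the pads) lies 19 mm behind it; x points along the fingers, y is the direction in which the jaws open and shut, and the axes are right-handed (so a half turn about x gives the same grasp; the last joint's range is limited). The gripper opens to 85 mm and grips with 20 to 120 N. Pads are 22 mm wide; open, the fingers measure 114 mm over their backs; the gripper's body (76 mm by 85 mm) begins 54 mm behind the grasp point. The pads swing forward as they close: fully open they stand 13 mm farther back than shut.
Start: joints at [1.208, 0.351, 1.652, -0, 1.139, -0.085], TCP at [0.151, 0.529, 0.231] pointing down, gripper open.
Joint ranges: [-2.75, 2.75], [-0.79, 2.1], [0.01, 2.65], [-1.57, 4.71], [0.07, 3.14], [-2.87, 2.87]. Speed limits (rad/s): [2.22, 2.22, 2.79, 3.14, 3.14, 3.14].

INTERFACE

Orientations are given as a 3x3 rotation matrix whose columns are the frame's x, y, z axes.
In Python, from bench import manip gives the robot as it stands. Calls block until the motion is done:
- manip.move_ptp(position, orientation): joint-space move of the TCP to a pose.
- manip.move_l(position, attitude=None, max_speed=0.15): straight line of the TCP; attitude=None keeps the orientation; max_speed is the mean speed in m/s.
- manip.move_j(angles): joint-space move.
- manip.set_gripper(opening, effort=None): opening from 0.0 (shut) to 1.0 (fully open); effort is the grip in N (None keeps the last); returns when the fingers have stopped.
- manip.dwell(seconds).
- manip.inverse_kinematics(position, orientation): joint angles nearest the present ones, or None.
- manip.grab_frame(name): name is "scene" or "top"; returns (picture, depth): 420x560x3 uint8, red, green, blue; 420x560 float32, m along the optical axis (not along the pixel's ray), 0 where there is no reading.
- manip.get_calibration(name): a dict with "camera_matrix" (3x3 intrinsics, pixels), "k1" (the pictures are not rectified: a ray, as slopes to the right and down, at radius r is drawn at 1 + k1 r^2 times it, then the intrinsics apply), "R" (3x3) and "t" (3): a world point X has camera coordinates R X + t. Camera axes: x right, y down, z forward; pixel columns grow to the right and rows downward; lengths in m; the calibration is good to about 2 mm. A picture is of the moment at which its call begins. get_calibration takes no time and is no camera call.
A pose or a line that the arm cannot do raises manip.Unreachable and nothing moves.
- manip.sign_off(): hands the job in, once; it reports no verdict.
Trained networks look in the newest picture that a camera, given by its name, has taken for a name from the list of things; names that differ only in an ending like _2 or _b are one class to them, and where a whole thing is asked for, a point or a joint stands for the part that bears it (a point fixed in the world has none). Each returns a list of dicts, best first, with "confidence" (0 to 1); they miss things now and then, are a little off and sometimes report something else, mostly with a low value. They report only what shows in the picture. A call takes as long as a camera call.
- manip.look_for(camera, name): "at" ([x, y, z] in m, in world coordinates, good to about 4 mm: the middle of the surface that is visible of it).
Readings, each from a call of its own:
- manip.current_time(): time.
- manip.current_qpos(): joint angles.
- manip.current_joint_vel(): joint speeds.
- manip.current_joint_torque(): joint torques, N m.
- manip.current_ee_pos(): TCP position.
- manip.current_tcp_rot(): TCP orientation.
- manip.current_force(): force on the tool from outside, world axes, zero at the start.
- manip.current_ft_torque(): the same for the moment, N m.
- manip.current_grip_width(): opening from 0.0 (shut) to 1.0 (fully open).
Only numpy, scipy, OpenCV 4.12 (cv2) and the standard library are available. Lean on these libraries where they do the work, as an engineer would, in place of code of your own. Each camera call takes 0.05 s, during which the arm holds its last target. There are 200 camera calls.

## Working session

There is one attempt and no reset: what is moved stays moved. The work goes in short steps, each a Python script; the robot and the scene stay as the last script left them, time stands still between calls to the robot, and variables do not carry over. Pictures are saved under pics/ and viewed, about 8 in all and at most 12, crops included, and the job is handed in when it is done.

```bash
ls; mkdir -p pics; cat > h.py <<'E'
import numpy as np, cv2
from bench import manip as m
def px(cam,X):
    c=m.get_calibration(cam);K=np.array(c["camera_matrix"]);p=np.array(c["R"])@np.array(X)+np.array(c["t"])
    s=p[:2]/p[2];s=s*(1+c["k1"]*(s@s));return (K[:2,:2]@s+K[:2,2])
def world(cam,u,v,z=None,d=None):
    c=m.get_calibration(cam);K=np.array(c["camera_matrix"]);R=np.array(c["R"]);t=np.array(c["t"])
    a=np.array([(u-K[0,2])/K[0,0],(v-K[1,2])/K[1,1]]);s=a.copy()
    for _ in range(10): s=a/(1+c["k1"]*(s@s))
    r=np.array([*s,1.]);o=-R.T@t;w=R.T@r
    return o+w*(d if d is not None else (z-o[2])/w[2])
def save(cam,name):
    im,d=m.grab_frame(cam);cv2.imwrite(f"pics/{name}.png",im[:,:,::-1]);np.save(f"pics/{name}.npy",d);return im,d
def down(yaw): # tool x down, jaw axis y at world yaw
    x=np.array([0,0,-1.]);y=np.array([np.cos(yaw),np.sin(yaw),0]);return np.column_stack([x,y,np.cross(x,y)])
E
python3 - <<'E'
from h import *
for c in("scene","top"):
    save(c,c+"0")
    for n in("stand","leg_bar","leg_push","knob_grip","valve_adapter","bb_tool","bolt_bowl","spare_kickstand","screwdriver"):
        print(c,n,[(np.round(r["at"],3).tolist(),round(r["confidence"],2)) for r in m.look_for(c,n)[:2]])
print(m.current_time(),m.current_tcp_rot().round(2) if hasattr(m.current_tcp_rot(),'round') else m.current_tcp_rot())
E
```

```text
pics
scene stand [([0.58, 0.01, 0.01], 0.8)]
scene leg_bar []
scene leg_push [([0.552, 0.123, 0.053], 0.62)]
scene knob_grip [([0.572, 0.036, 0.079], 0.64)]
scene valve_adapter [([0.512, -0.115, 0.018], 0.55)]
scene bb_tool [([0.676, 0.073, 0.009], 0.75)]
scene bolt_bowl [([0.58, 0.345, 0.023], 0.64)]
scene spare_kickstand [([0.569, -0.402, 0.016], 0.64)]
scene screwdriver [([0.351, 0.279, 0.017], 0.9)]
top stand [([0.556, 0.014, 0.01], 0.8)]
top leg_bar [([0.551, 0.144, 0.056], 0.77)]
top leg_push [([0.546, 0.144, 0.052], 0.65)]
top knob_grip [([0.344, 0.282, 0.023], 0.36)]
top valve_adapter []
top bb_tool [([0.665, 0.097, 0.006], 0.92)]
top bolt_bowl [([0.593, 0.343, 0.02], 0.61)]
top spare_kickstand [([0.534, -0.4, 0.016], 0.9)]
top screwdriver [([0.342, 0.282, 0.024], 0.65)]
1.0 [[ 0.    0.27  0.96]
 [-0.    0.96 -0.27]
 [-1.    0.    0.  ]]
```

View pics/top0.png

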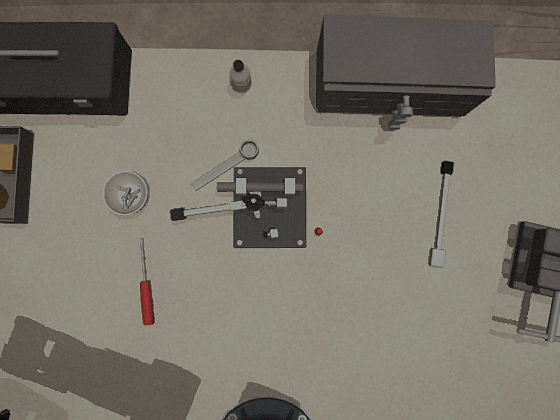

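View pics/scene0.png

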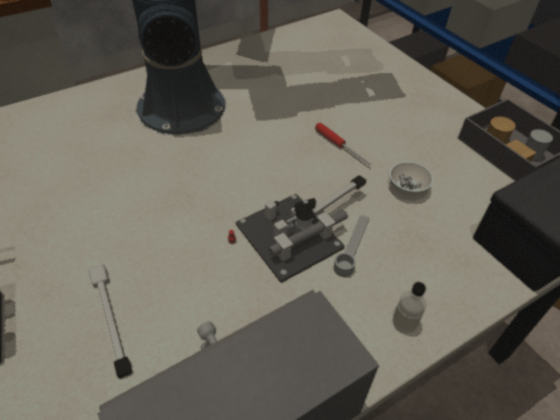

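Top view: world +x is up and +y is left. The knob is near px (254,202), the leg's foot is at (177,214), the tube lies above the leg, and the end-stop block is at (271,233). I'll zoom in for the exact stand pose.

```bash
python3 - <<'E'
from h import *
im=cv2.imread("pics/top0.png");d=np.load("pics/top0.npy")
c=im[155:260,160:320];cv2.imwrite("pics/crop0.png",cv2.resize(c,None,fx=5,fy=5,interpolation=cv2.INTER_CUBIC))
# plate from depth: height map
H=np.zeros((105,160,3))
for v in range(155,260):
    for u in range(160,320): H[v-155,u-160]=world("top",u,v,d=d[v,u])
z=H[...,2]
def st(n,lo,hi,extra=None):
    k=(z>lo)&(z<hi)
    if extra is not None:k&=extra
    P=H[k];r=cv2.minAreaRect((P[:,:2]*1000).astype(np.float32));print(n,k.sum(),P.mean(0).round(4),r)
dark=c.max(2)<95
st("plate",.006,.018,dark)
st("knobtop",.09,.11)
k=(z>.044)&(z<.06)&(H[...,1]>.11);P=H[k]
vx,vy,x0,y0=cv2.fitLine((P[:,:2]).astype(np.float32),cv2.DIST_HUBER,0,.001,.001).ravel();print("leg",k.sum(),P.mean(0),vx,vy,x0,y0,np.degrees(np.arctan2(vy,vx)), P[:,1].max())
E
```

```text
Traceback (most recent call last):
  File "h.py", line 7, in world
    c=m.get_calibration(cam);K=np.array(c["camera_matrix"]);R=np.array(c["R"]);t=np.array(c["t"])
ValueError: time passes only in moves, steps and waits
```

View pics/crop0.png

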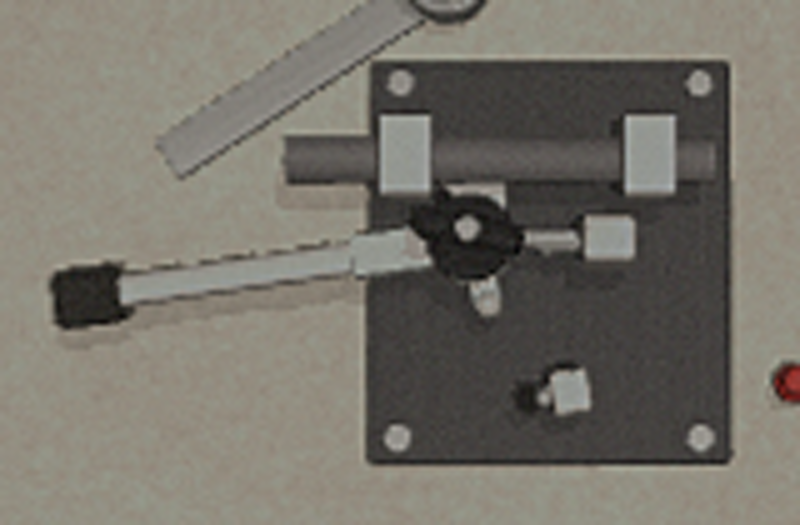

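Crop: the leg lies slightly out of the folded line, the wing is tilted slightly clockwise, and the end stop is at crop (560,390). I'll cache the calibration and measure.

```bash
python3 - <<'E'
s=open('h.py').read()
s=s.replace("def px","import functools\n@functools.lru_cache\ndef cal(c): return m.get_calibration(c)\ndef px",1).replace("c=m.get_calibration(cam)","c=cal(cam)")
open('h.py','w').write(s)
E
cat > meas.py <<'E'
from h import *
def measure(name,box=(150,330,150,330)):
    im=cv2.imread(f"pics/{name}.png");d=np.load(f"pics/{name}.npy")
    v0,v1,u0,u1=box
    H=np.array([[world("top",u,v,d=d[v,u]) for u in range(u0,u1)] for v in range(v0,v1)])
    return im[v0:v1,u0:u1],H
E
python3 - <<'E'
from meas import *
c,H=measure("top0",(155,260,160,320));z=H[...,2]
def st(n,k):
    P=H[k];r=cv2.minAreaRect((P[:,:2]*1000).astype(np.float32));print(n,k.sum(),P.mean(0).round(4),r)
dark=c.max(2)<95
st("plate",(z>.007)&(z<.017)&dark)
st("wing",(z>.085)&(z<.115))
k=(z>.042)&(z<.062)&(H[...,1]>.1)&(H[...,0]<.575);P=H[k]
vx,vy,x0,y0=cv2.fitLine((P[:,:2]).astype(np.float32),cv2.DIST_HUBER,0,.001,.001).ravel();print("leg",k.sum(),P.mean(0),vx,vy,x0,y0,np.degrees(np.arctan2(vy,vx)), P[:,1].max())
# plate corners & screws from pixels at z=.012
for u,v in[(400,82),(700,83),(397,437),(701,437)]: print(world("top",160+u/5,155+v/5,z=.012).round(4))
for u,v in[(368,62),(729,62),(367,462),(731,462)]: print("corner",world("top",160+u/5,155+v/5,z=.012).round(4))
print("cam",(-np.array(cal("top")["R"]).T@cal("top")["t"]).round(3))
for n,q in [("wingtop",(467,227))]: print(n,world("top",160+q[0]/5,155+q[1]/5,z=.1).round(4))
for q in [(60,297),(120,292),(355,255)]: print("legpx",world("top",160+q[0]/5,155+q[1]/5,z=.052).round(4))
E
```

```text
plate 4024 [0.5525 0.0008 0.0114] ((566.4453735351562, 29.33643341064453), (235.26998901367188, 245.60708618164062), 12.768627166748047)
wing 133 [0.5662 0.0406 0.0981] ((566.7088623046875, 40.70356750488281), (47.776817321777344, 12.231528282165527), 80.17353057861328)
leg 447 [0.54474713 0.17280995 0.05096988] 0.16417123 -0.98643184 0.5447471 0.17280996 -80.5509 0.23290401922117684
[0.6442 0.0764 0.012 ]
[ 0.6469 -0.0645  0.012 ]
[0.4778 0.0731 0.012 ]
[ 0.4808 -0.0678  0.012 ]
corner [0.6534 0.0917 0.012 ]
corner [ 0.6572 -0.078   0.012 ]
corner [0.4659 0.0867 0.012 ]
corner [ 0.4695 -0.0819  0.012 ]
cam [ 0.439 -0.007  1.224]
wingtop [0.5664 0.0395 0.1   ]
legpx [0.5361 0.2243 0.052 ]
legpx [0.5389 0.1972 0.052 ]
legpx [0.558  0.0917 0.052 ]
```

```bash
cat >> h.py <<'E'
P0=np.array([.5663,.0400]);Y0=np.radians(91.4)
def legpose(th,off,z=.030,r=.13):
    a=Y0+th;u=np.array([np.cos(a),np.sin(a)]);n=np.array([-u[1],u[0]])
    return np.array([*(P0+r*u-off*n),z]),down(a-np.pi/2),n
E
python3 - <<'E'
from h import *
for th in(.14,.9,1.75):
    p,R,n=legpose(th,.022);q=m.inverse_kinematics(p,R);print(th,p.round(3),None if q is None else np.round(q,2))
for k in(.195,1.4,2.6): 
    q=m.inverse_kinematics([*P0,.071],down(Y0-k-np.pi/2));print(k,None if q is None else np.round(q,2))
m.set_gripper(0.0,40)
p,R,n=legpose(.142,.037,z=.13);m.move_ptp(p,R)
p[2]=.030;m.move_l(p,max_speed=.1)
f0=np.array(m.current_force());print("f0",f0.round(2),m.current_time(),m.current_grip_width())
for off in(.029,.025,.0215,.019):
    p,R,n=legpose(.142,off);m.move_l(p,R,max_speed=.05)
    f=np.array(m.current_force())-f0;print(off,f.round(2),"n",(f[:2]@n).round(2),m.current_time())
E
```

```text
0.14 [0.567 0.172 0.03 ] [ 0.22  0.69  1.67 -0.    0.78  0.05]
0.9 [0.476 0.136 0.03 ] [ 0.18  0.57  1.93 -0.    0.64 -0.74]
1.75 [0.435 0.035 0.03 ] [-0.03  0.5   2.08 -0.    0.57 -1.8 ]
0.195 [-0.01  0.59  1.72 -0.    0.82  0.16]
1.4 [-0.01  0.59  1.72 -0.    0.82  1.36]
2.6 [-0.01  0.59  1.72 -0.    0.82  2.56]
f0 [-0.21  0.12 -0.7 ] 4.9583 -0.0018502002308703439
0.029 [-0.27  0.33  0.7 ] n 0.21 5.2667
0.025 [ 0.06 -0.13  1.13] n -0.04 5.5167
0.0215 [ 0.04 -0.38  1.01] n 0.02 5.7667
0.019 [-0.5  -0.08 -0.1 ] n 0.5 6.0167
```

```bash
python3 - <<'E'
from h import *
for th in list(np.arange(.3,1.0,.15))+list(np.arange(1.0,1.66,.05)):
    p,R,n=legpose(th,.019);m.move_l(p,R,max_speed=.1)
    f=np.array(m.current_force());print(round(th,2),f.round(1),"n",(f[:2]@n).round(2))
    if abs(f[:2]@n)>18: break
print(m.current_time(),m.current_ee_pos());save("top","top1")
c=cv2.imread("pics/top1.png")[150:270,170:330];cv2.imwrite("pics/crop1.png",cv2.resize(c,None,fx=5,fy=5,interpolation=cv2.INTER_CUBIC))
E
```

```text
0.3 [ 0.2 -0.3 -1.4] n -0.13
0.45 [0.6 0.7 0.1] n -0.82
0.6 [ 0.   0.3 -0.5] n -0.2
0.75 [0.8 0.8 0.2] n -1.17
0.9 [-0.7  0.7  0.3] n -0.15
1.0 [0.4 0.1 0.1] n -0.28
1.05 [-0.1  0.2 -0.2] n -0.14
1.1 [ 0.3  0.5 -0.4] n -0.63
1.15 [ 3.   7.1 -2.4] n -7.73
1.2 [ 1.4  3.8 -1.6] n -4.07
1.25 [ 0.   2.  -0.5] n -1.95
1.3 [-0.8  1.  -0.3] n -0.82
1.35 [-0.3  0.4 -0.5] n -0.36
1.4 [0.4 0.2 0.3] n -0.26
1.45 [0.2 0.4 1.1] n -0.44
1.5 [ 0.6 -0.2 -1.3] n 0.18
1.55 [ 0.3 -0.5 -0.1] n 0.46
1.6 [ 0.1 -0.4  0.2] n 0.43
1.65 [-0.4 -0.6  0.6] n 0.6
11.3083 [0.43510921 0.04562437 0.03001413]
```

View pics/crop1.png

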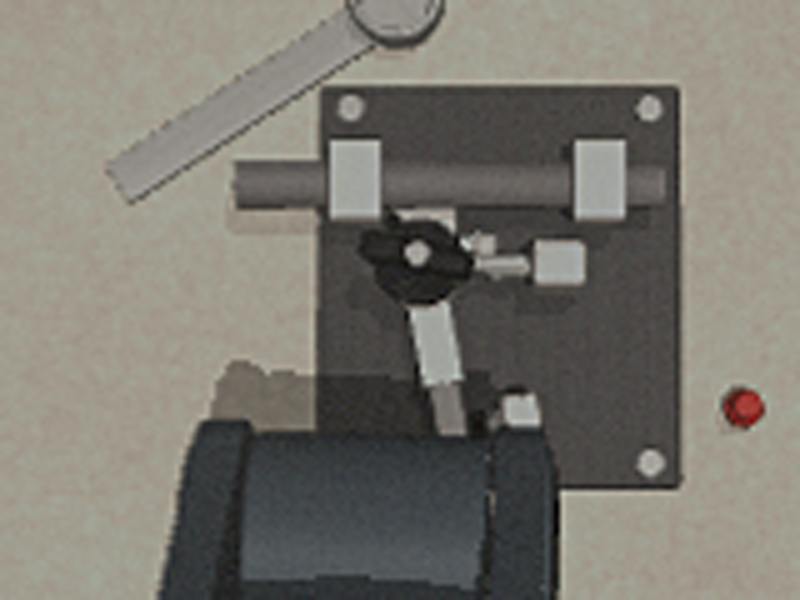

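The leg shows in the seated direction and the stop pin's rubber tip is next to it. Next I'll creep into contact and lean.

```bash
cat >> h.py <<'E'
def favg(k=6):
    F=[]
    for _ in range(k): m.dwell(.02);F.append(m.current_force())
    return np.mean(F,0)
E
python3 - <<'E'
from h import *
off=.034
p,R,n=legpose(1.75,off);m.move_l(p,R,max_speed=.06);b=favg();print("base",b.round(2))
F=0;hist=[]
while F<14.3 and off>.005:
    off-= .0015 if F<1.2 else (.0004 if F<6 else .0001)
    p,R,n=legpose(1.75,off);m.move_l(p,R,max_speed=.03)
    f=favg(4)-b;F=-(f[:2]@n);hist.append((round(off*1e3,2),round(F,1)))
    if m.current_time()>30:break
print(hist)
m.dwell(.6);f=favg()-b;print("hold",f.round(2),-(f[:2]@n),m.current_time())
E
```

```text
base [ 0.33 -0.05  0.1 ]
[(32.5, np.float64(0.2)), (31.0, np.float64(0.1)), (29.5, np.float64(0.6)), (28.0, np.float64(-0.2)), (26.5, np.float64(0.2)), (25.0, np.float64(0.1)), (23.5, np.float64(0.5)), (22.0, np.float64(-0.1)), (20.5, np.float64(0.4)), (19.0, np.float64(5.9)), (18.6, np.float64(7.4)), (18.5, np.float64(8.4)), (18.4, np.float64(9.0)), (18.3, np.float64(9.8)), (18.2, np.float64(10.2)), (18.1, np.float64(10.2)), (18.0, np.float64(10.7)), (17.9, np.float64(11.9)), (17.8, np.float64(12.0)), (17.7, np.float64(12.0)), (17.6, np.float64(13.0)), (17.5, np.float64(12.9)), (17.4, np.float64(13.6)), (17.3, np.float64(13.8)), (17.2, np.float64(14.2)), (17.1, np.float64(14.8))]
hold [-1.48 14.99  1.28] 14.974691211076054 20.6417
```

```bash
python3 - <<'E'
from meas import *
p,R,n=legpose(1.75,.035);m.move_l(p,R,max_speed=.05)
p[2]=.14;m.move_l(p,max_speed=.2)
m.move_ptp([.45,.22,.2],down(Y0-.195-np.pi/2));m.set_gripper(.6,60)
save("top","top2");print(m.current_time())
c,H=measure("top2",(155,290,200,320));z=H[...,2]
P=H[(z>.09)&(z<.11)&(np.hypot(H[...,0]-P0[0],H[...,1]-P0[1])<.04)];print(P.mean(0),cv2.minAreaRect((P[:,:2]*1000).astype(np.float32)))
P=H[(z>.042)&(z<.06)&(H[...,0]<.495)&(H[...,0]>.36)&(abs(H[...,1]-.015)<.03)]
vx,vy,x0,y0=cv2.fitLine(P[:,:2].astype(np.float32),cv2.DIST_HUBER,0,.001,.001).ravel();print("leg",len(P),x0,y0,np.degrees(np.arctan2(vy,vx))%180-91.4+180)
E
```

```text
24.425
[0.56660932 0.04095283 0.09884618] ((566.8336181640625, 40.78917694091797), (47.984500885009766, 12.131570816040039), 79.52717590332031)
leg 437 0.43183812 0.011594498 98.63607
```

```bash
python3 - <<'E'
from h import *
C=np.array([.5666,.0405]);k0=Y0-np.radians(79.9)
o=lambda k:down(Y0-k-np.pi/2)
m.move_ptp([*C,.14],o(k0));b=np.array(m.current_ft_torque())
m.move_l([*C,.071],max_speed=.1);print("F",np.round(m.current_force(),1))
m.set_gripper(0.0,60);print("w",m.current_grip_width()*85,np.round(m.current_force(),1),m.current_time())
k=k0
while k<2.559:
    k=min(k+.2,2.56);m.move_l([*C,.071],o(k))
    print(round(k,2),"Mz",np.round(m.current_ft_torque()[2]-b[2],3),"F",np.round(m.current_force(),1),round(m.current_time(),2))
    if np.linalg.norm(m.current_force())>25 or m.current_time()>50:break
save("top","top3")
E
```

```text
F [-0.1  0.3  0.7]
w 20.963907519452178 [-6.7  1.  10.3] 26.5667
0.4 Mz 0.03 F [-4.9  1.3  9.7] 26.92
0.6 Mz 0.01 F [-4.5  1.2  9.3] 27.27
0.8 Mz 0.006 F [-4.6 -0.7  9. ] 27.62
1.0 Mz 0.011 F [-4.1 -1.5  9.1] 27.97
1.2 Mz 0.034 F [-3.6 -2.   7.9] 28.32
1.4 Mz -0.032 F [-4.  -1.8  8.6] 28.67
1.6 Mz 0.033 F [-3.7 -4.4  8. ] 29.02
1.8 Mz 0.029 F [-4.8 -4.9  8.2] 29.37
2.0 Mz 0.015 F [-3.5 -4.7  8. ] 29.72
2.2 Mz 0.081 F [-3.6 -5.5  8.7] 30.07
2.4 Mz -0.003 F [-5.1 -6.4  8.8] 30.42
2.56 Mz -0.049 F [-5.2 -6.6  9.8] 30.73
```

Grip width read 21 mm rather than 12, so the grasp is doubtful. I'll open, lift clear and look.

```bash
python3 - <<'E'
from meas import *
p=np.array(m.current_ee_pos())
m.set_gripper(.6,60);m.move_l([p[0],p[1],.16],max_speed=.15);m.move_l([.45,.25,.2],max_speed=.25)
save("top","top4");print(m.current_time())
c,H=measure("top4",(155,290,160,320));z=H[...,2]
P=H[(z>.09)&(z<.11)&(np.hypot(H[...,0]-P0[0],H[...,1]-P0[1])<.04)];print(P.mean(0),cv2.minAreaRect((P[:,:2]*1000).astype(np.float32)))
P=H[(z>.042)&(z<.06)&(H[...,0]<.495)&(H[...,0]>.36)&(abs(H[...,1]-.015)<.03)]
vx,vy,x0,y0=cv2.fitLine(P[:,:2].astype(np.float32),cv2.DIST_HUBER,0,.001,.001).ravel();print("leg",len(P),x0,y0,np.degrees(np.arctan2(vy,vx))%180-91.4+180)
c=cv2.imread("pics/top4.png")[150:270,170:330];cv2.imwrite("pics/crop4.png",cv2.resize(c,None,fx=5,fy=5,interpolation=cv2.INTER_CUBIC))
E
```

```text
Traceback (most recent call last):
bench.Unreachable: the arm cannot follow that straight line within its joint ranges
```

```bash
python3 - <<'E'
from meas import *
p=np.array(m.current_ee_pos());print(p)
m.move_l([p[0],p[1],.16],max_speed=.15)
m.move_ptp([.45,.25,.2],down(Y0-np.pi/2-1.5))
save("top","top4");print(m.current_time())
c,H=measure("top4",(155,290,160,320));z=H[...,2]
P=H[(z>.09)&(z<.11)&(np.hypot(H[...,0]-P0[0],H[...,1]-P0[1])<.04)];print(P.mean(0),cv2.minAreaRect((P[:,:2]*1000).astype(np.float32)))
P=H[(z>.042)&(z<.06)&(H[...,0]<.495)&(H[...,0]>.36)&(abs(H[...,1]-.015)<.03)]
vx,vy,x0,y0=cv2.fitLine(P[:,:2].astype(np.float32),cv2.DIST_HUBER,0,.001,.001).ravel();print("leg",len(P),x0,y0,np.degrees(np.arctan2(vy,vx))%180-91.4+180)
c=cv2.imread("pics/top4.png")[150:270,170:330];cv2.imwrite("pics/crop4.png",cv2.resize(c,None,fx=5,fy=5,interpolation=cv2.INTER_CUBIC))
E
```

```text
[0.56596628 0.03964164 0.15917092]
33.175
[0.56668468 0.04025586 0.09861159] ((567.0355224609375, 40.600135803222656), (12.50105094909668, 47.60662841796875), 32.68300247192383)
leg 440 0.44408435 0.013877486 97.73051
```

View pics/crop4.png

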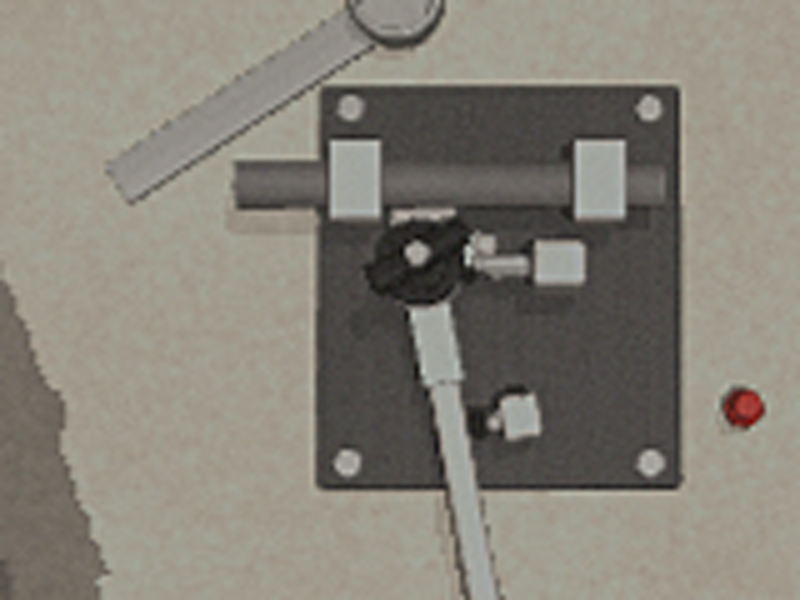

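The wing now points along −57.3°, which puts the knob at 2.595 of 2.6, so it is past the detent. The line from the pivot to the leg's centroid gives a leg angle of 1.755, so it is still seated. In the crop the bb_tool and red adapter (743,408) haven't moved and the arm is clear.

```bash
python3 - <<'E'
from h import *
a=cv2.imread("pics/top0.png").astype(int);b=cv2.imread("pics/top4.png").astype(int)
for n,(u0,u1,v0,v1) in dict(bowl=(103,150,170,218),spare=(425,460,155,270),driver=(135,160,235,328),bb=(190,262,138,192),red=(312,326,224,238)).items(): print(n,abs(a-b)[v0:v1,u0:u1].mean().round(2))
print(np.round(m.current_force(),1),m.current_time());m.sign_off()
E
```

```text
bowl 23.09
spare 13.39
driver 75.99
bb 12.9
red 12.43
[-0.2 -0.6  0.8] 33.175
the job is handed in; nothing more can be done
```

The job is handed in at 33 s of the 72 s allowed; sign-off gives no verdict. My checks show the leg seated and the knob at the end of its travel.

- **Leg:** I pushed it with the closed fingers until it snapped home. I then leaned on it at leg_push in the same direction, reaching 15.0 N and holding it for about 0.7 s before backing off. In the last picture the line from the pivot to the leg gives 1.755 rad (end stop 1.75). A direct line fit gave only about 1.71–1.72, which I put down to pixels at the leg's edges.
- **Knob:** I turned it clockwise in one grasp instead of regrasping before 2.0, because the wrist had enough range. After I let go, the picture puts it at 2.595 rad (end of travel 2.6).
- **Grip reading:** The gripper read about 21 mm on the 12 mm wing, with about 10 N upward on the tool. I don't know why, but the knob turned fully.
- **One refused move:** A straight-line retreat was rejected as unreachable, so I used a joint-space move instead.
- **Other things on the desk:** The picture comparison shows no change at the spare kickstand, bottom bracket tool and red adapter. It was inconclusive for the bowl and screwdriver: both areas differed, probably because the arm or its shadow covered them. I planned no motion near either.
- **Robot at the end:** The arm was clear of everything, with about zero force on the tool.

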